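# Put the descaling tablets away under the child-proof cap

### The job

Tidy the tea corner: put every loose white descaling tablet into the canister that already holds a tablet, and the loose coffee capsule into the canister that already holds a capsule, never the other way round. Then put the child-proof cap on the tablets' canister, press it down and twist it clockwise until its lugs catch, and let go so that it is locked on. Leave the spoon and the jam jar where they are.

Things in the scene. Friction and masses are not known exactly. Their poses are not given: they have to be found in the camera images.
- canister_1: One of two identical round black canisters, stuck down. Origin: centre of its underside, on the worktop; z up. Body 84 mm in diameter, 56 mm high, then a narrower neck. Inner floor 10 mm up. One canister holds a tablet from the start, the other a coffee capsule; which is which varies.
- canister_1_mouth (a point): Centre of that canister's open mouth, 86 mm above the worktop: inner diameter 52 mm, neck 60 mm outside.
- canister_1_lug (a point): Outer edge, at 35 mm radius, of the neck lug on the canister's x axis. Three such aluminium lugs stand at 0, 120, 240 degrees, each 62 degrees wide, 78 to 82 mm up, with 58 degree gaps. Under each is a pocket 42 degrees wide, centred on it, closed by a deep stop at its clockwise end (seen from above) and by a tooth down to 74.5 mm at its anticlockwise end.
- collar_1 (a joint): How far the sprung steel collar round the neck of canister_1 is pressed down, in m: 0 free (top face, 71 to 84 mm in diameter, 74 mm above the worktop) to 0.011 fully down. 4 N starts it, 0.8 N more per mm, 13 N for all of it. About 0.003 under a locked cap.
- canister_2: One of two identical round black canisters, stuck down. Origin: centre of its underside, on the worktop; z up. Body 84 mm in diameter, 56 mm high, then a narrower neck. Inner floor 10 mm up. One canister holds a tablet from the start, the other a coffee capsule; which is which varies.
- canister_2_mouth (a point): Centre of that canister's open mouth, 86 mm above the worktop: inner diameter 52 mm, neck 60 mm outside.
- canister_2_lug (a point): Outer edge, at 35 mm radius, of the neck lug on the canister's x axis. Three such aluminium lugs stand at 0, 120, 240 degrees, each 62 degrees wide, 78 to 82 mm up, with 58 degree gaps. Under each is a pocket 42 degrees wide, centred on it, closed by a deep stop at its clockwise end (seen from above) and by a tooth down to 74.5 mm at its anticlockwise end.
- collar_2 (a joint): How far the sprung steel collar round the neck of canister_2 is pressed down, in m: 0 free (top face, 71 to 84 mm in diameter, 74 mm above the worktop) to 0.011 fully down. 4 N starts it, 0.8 N more per mm, 13 N for all of it. About 0.003 under a locked cap.
- cap: Grey child-proof cap, upright on the worktop at the start, 90 g. Origin: centre of its lower rim; z up. Skirt 82 mm outside, 74 mm inside diameter; top plate's upper face 29 mm up. Set over the neck with its lugs in the gaps (60 degrees off the neck lugs, within 15) its rim rests on the collar, 74 mm above the worktop; otherwise it stands on the neck lugs at 79 mm.
- cap_bar (a point): Centre of the cap's finger bar, 40 mm above its lower rim: 56 mm long along the cap's x, 16 mm thick along y, 22 mm high (29 to 51 mm above the rim).
- cap_lug (a point): Inner end, 32 mm radius, of the cap lug on its x axis; lugs at 0, 120, 240 degrees, 22 wide, 3 to 7 mm above the rim; white ribs on top show them. With the rim pressed below 67 mm (63 is bottom) they pass under the teeth as the cap turns clockwise; after 60 degrees they are in line with the neck lugs (9 more meets the stop). Let go, it springs up and locks: rim 71 mm above the worktop.
- tablet_1: White descaling tablet, a block 28 x 20 x 10 mm (x, y, z), about 20 g. Origin: centre of its 28 x 20 underside. Lies flat on the worktop at the start; absent in some starts.
- tablet_2: White descaling tablet, a block 28 x 20 x 10 mm (x, y, z), about 20 g. Origin: centre of its 28 x 20 underside. Lies flat on the worktop at the start; absent in some starts.
- tablet_3: White descaling tablet, a block 28 x 20 x 10 mm (x, y, z), about 20 g. Origin: centre of its 28 x 20 underside. Lies flat on the worktop at the start; absent in some starts.
- tablet_4: White descaling tablet, a block 28 x 20 x 10 mm (x, y, z), about 20 g. Origin: centre of its 28 x 20 underside. Lies flat on the worktop at the start; absent in some starts.
- tablet_5: White descaling tablet, a block 28 x 20 x 10 mm (x, y, z), about 20 g. Origin: centre of its 28 x 20 underside. Lies flat on the worktop at the start; absent in some starts.
- tablet_in: White descaling tablet, a block 28 x 20 x 10 mm (x, y, z), about 20 g. Origin: centre of its 28 x 20 underside. It lies in one of the canisters from the start.
- capsule_in: Coffee capsule, copper-coloured round cone, 37 mm in diameter at the foot, 28 mm high. Origin: centre of its underside. It lies in one of the canisters from the start and stays there.
- capsule_a: Coffee capsule, copper-coloured round cone, 37 mm in diameter at the foot, 28 mm high. Origin: centre of its underside. Stands on its wide foot among the tablets on the worktop; about 27 mm wide above the foot's 2.5 mm rim. 16 g.
- spoon_a: Steel teaspoon 140 mm long behind the canisters, origin under its middle; leave it alone.
- jam_jar: Small jam jar with a white lid between the canisters, 41 mm in diameter, 39 mm high; origin at the centre of its underside; leave it alone.

How it is judged:
By the outcome, as a careful person would: the job done as asked, in the order asked, and still so for the second after the job is handed in, with the robot touching nothing.
Of tablet_1, tablet_2, tablet_3, tablet_4, tablet_5 only 3 to 5 are there at a start; the rules pass over those that are not, and their reading is None.
At some moment in a run one of tablet_1, tablet_2, tablet_3, tablet_4, tablet_5, cap, capsule_a may be knocked a few centimetres aside while the robot is not near it.
Once in a run the grip may slacken for a moment while it holds something.
It also fails if it takes over 210 s, if anything falls off the work surface, if the arm or the gripper's body presses on something with over 40 N, if the wrist force passes 120 N, or if a joint passes its speed limit or range.

### The arm

A 6-joint arm with a two-finger parallel gripper is mounted at the origin on the work surface. World frame = base frame: x ahead of the robot, y to its left, z up, the work surface at z = 0. Lengths are in mm, angles in rad, forces in N, time in s.
With the tool pointing down it reaches from about 275 to 1000 mm from the base axis. Payload 8.4 kg.
Tool frame: the origin (TCP) lies on the mounting face of the last link; the fingertips stand 173 mm ahead of it and the grasp point (between the pads) lies 155 mm ahead of it; z points along the fingers, y is the line along which they close (so a half turn about z gives the same grasp; the last joint's range is limited). The gripper opens to 85 mm and grips with 20 to 120 N. Pads are 22 mm wide; open, the fingers measure 114 mm over their backs; the gripper's body (76 mm by 85 mm) begins 54 mm behind the grasp point. The pads swing forward as they close: fully open they stand 13 mm farther back than shut.
Start: joints at [1.247, 0.353, 1.633, -0, 1.155, -0.002], TCP at [197.671, 592.921, 404.681] pointing down, gripper open.
Joint ranges: [-2.63, 2.63], [-0.92, 2.1], [0.06, 2.66], [-1.3, 4.44], [0, 2.69], [-3.02, 3.02]. Speed limits (rad/s): [2.22, 2.22, 2.79, 3.14, 3.14, 3.14].

### API

Orientations are given as [roll, pitch, yaw] about the fixed x, y, z axes, in that order (R = Rz(yaw) Ry(pitch) Rx(roll)).
In Python, from rig import r gives the robot as it stands.
- The arm moves only by the tool apply_moves, never from a script. Its argument "deltas" is a list of rows, each an object with "claw": the gripper command: -1 is fully open, 1 is shut, values between are in proportion; "delta_pos": the shift along the tool's x, y, z in cm, a list of three; "yaw": the turn about the tool's z in rad. In form: [{"claw": claw, "delta_pos": [tx, ty, tz], "yaw": yaw}, ...]. A call has 1 to 8 rows; each row shifts and turns the commanded pose from where the row before left it, along the tool's axes as they then stand; what a row does not reach is not made up. A row lasts 1/8 s, in which the tool goes at most 62.5 mm and 10.7 degrees, less where a joint would pass 70% of its speed; a pose out of reach is approached as far as the arm can. A call with a gripper value outside its range is refused whole. The fingers move at their own pace and stop on an object; "grip_force" is the grip in N (left out, the last holds). Time passes only in rows, so rows that do not move let the fingers close. It gives the time, the measured TCP pose, the force, the opening and the grip force at its end, in the units of the state.
- r.sense(): the state, without advancing time (a new reading comes with each control period).
- r.grab_frame(name): name is "side" or "top" or "wrist"; returns a dict with "img" (480x640x3 uint8, blue, green, red), "z_map" (480x640 float32, mm along the optical axis (not along the pixel's ray), 0 where there is no reading), "fx", "fy", "cx", "cy" (pixels), "dist" ([k1, k2, p1, p2, k3] as OpenCV has them; the pictures are not rectified), "eye" and "rotation" of the camera in the world; the wrist camera has in their place "T_tool_cam" (4x4, takes a point from camera to tool coordinates, whose origin is the TCP and whose axes are the flange's). Camera axes: x right, y up, looking along -z (the intrinsics and any distortion apply to the point x, -y, -z); pixel columns grow to the right and rows downward; lengths in mm; the calibration is good to about 2 mm. A picture is of the moment at which its call begins: read the wrist's pose just before it.
- r.sign_off(): hands the job in; it is judged then, once.
The state is a dict: "clock": time; "qpos": joint angles; "qvel": joint speeds; "joint_efforts": joint torques, N m; "eef_pos": TCP position; "tcp_rot": TCP orientation; "contact_force": force on the tool from outside, world axes, zero at the start; "wrist_torque": the same for the moment, N m; "opening": opening from 0.0 (shut) to 1.0 (fully open); "grasp_force": force on a finger pad.
Only numpy, scipy, OpenCV 4.12 (cv2) and the standard library are available. Lean on these libraries where they do the work, as an engineer would, in place of code of your own. Each camera call takes 0.05 s, during which the arm holds its last target. There are 200 camera calls.

## Working session

There is one attempt and no reset: what is moved stays moved. The work goes in short steps, Python scripts to look and compute and a tool call to move; the robot and the scene stay as the last step left them, time stands still between calls to the robot, and variables do not carry over. Pictures are saved under pics/ and viewed, at most 14 in all, crops included, and the job is handed in when it is done.

Besides the shell and the picture viewer there is one more tool, called after ">>>" as name([rows], argument=value, ...), one row to a line, values as JSON. apply_moves: Moves the arm, as the interface text tells. Its arguments: {"type":"object","properties":{"deltas":{"type":"array"},"grip_force":{"type":"number"}},"required":["deltas"]}

```bash
ls; mkdir -p pics; cat > h.py <<'E'
import numpy as np, cv2
from rig import r
def cam(name):
    s=r.sense(); f=r.grab_frame(name)
    if name=="wrist":
        from scipy.spatial.transform import Rotation as R
        T=np.eye(4); T[:3,:3]=R.from_euler('xyz',s['tcp_rot']).as_matrix(); T[:3,3]=s['eef_pos']
        W=T@np.array(f['T_tool_cam']); f['eye']=W[:3,3]; f['R']=W[:3,:3]
    else:
        f['eye']=np.array(f['eye']); f['R']=np.array(f['rotation'])
        if f['R'].shape!=(3,3): print('rot',f['R'])
    return f
def rays(f,uv):
    K=np.array([[f['fx'],0,f['cx']],[0,f['fy'],f['cy']],[0,0,1]])
    p=cv2.undistortPoints(np.array(uv,float).reshape(-1,1,2),K,np.array(f['dist'],float)).reshape(-1,2)
    return np.c_[p[:,0],-p[:,1],-np.ones(len(p))]
def onplane(f,uv,z):
    d=rays(f,uv)@f['R'].T
    return f['eye']+d*((z-f['eye'][2])/d[:,2])[:,None]
def depthpts(f,uv):
    uv=np.array(uv).reshape(-1,2); zz=f['z_map'][uv[:,1].astype(int),uv[:,0].astype(int)]
    return f['eye']+(rays(f,uv)*zz[:,None])@f['R'].T
E
python3 - <<'E'
from h import *
for n in ("top","side"):
    f=cam(n); cv2.imwrite(f'pics/{n}0.png',f['img']); print(n,f['eye'],f['R'],f['dist'],f['fx'])
print(r.sense())
E
```

```text
pics
rot [ 0.22974389 -0.00526476 -1.54519006]
top [ 326.47668081   -2.3340763  1179.47328916] [ 0.22974389 -0.00526476 -1.54519006] [-0.02819597  0.          0.          0.          0.        ] 544.578701243628
rot [ 0.65898358  0.00861043 -2.79583853]
side [392.6086203  501.64695422 756.22483734] [ 0.65898358  0.00861043 -2.79583853] [-0.01779995  0.          0.          0.          0.        ] 461.08165349574693
{'clock': 0.1, 'qpos': array([ 1.24661169e+00,  3.53566980e-01,  1.63406907e+00,  2.74546580e-05,
        1.15519375e+00, -2.38933822e-03]), 'qvel': array([ 0.00065396, -0.00128294, -0.0023489 , -0.00089399, -0.00058764,
       -0.00044204]), 'joint_efforts': array([ 5.22178652e-05, -6.06357336e+01, -3.42819929e+01,  1.02426025e-04,
        3.92442278e-03, -2.61143299e-06]), 'eef_pos': array([197.58985848, 592.71732922, 404.04007483]), 'tcp_rot': array([-3.14035557e+00, -2.80596910e-05,  2.81978624e+00]), 'contact_force': array([0.93487795, 0.06411117, 0.07282868]), 'wrist_torque': array([-0.03393948, -0.01035402, -0.06872975]), 'grasp_force': 0.0, 'opening': 0.9995855703435096}
```

View pics/top0.png

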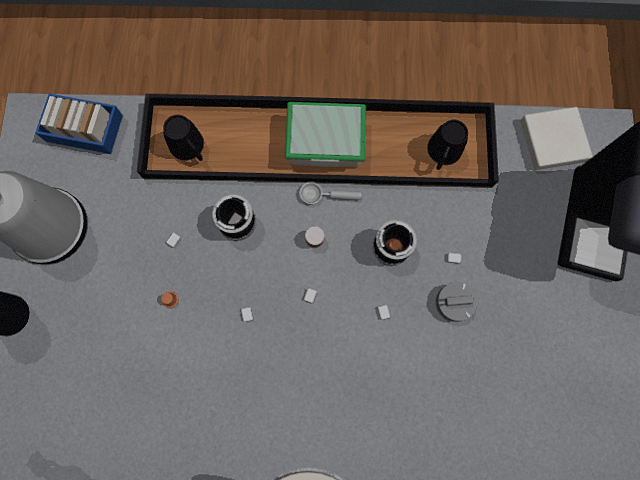

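View pics/side0.png

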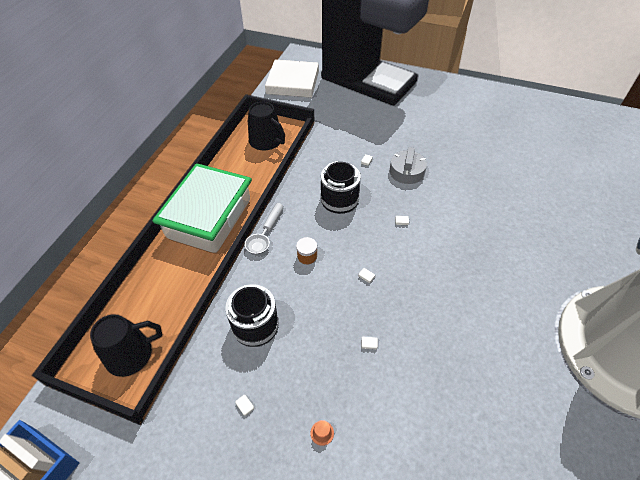

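The top view shows tablets at (173,240), (247,314), (310,296), (384,312) and (454,258), the capsule at (170,299) and the cap at (457,303). The left canister (235,215) holds a tablet. The right canister (396,241) holds a capsule.

```bash
python3 - <<'E'
s=open('h.py').read()
s=s.replace("        if f['R'].shape!=(3,3): print('rot',f['R'])\n","        from scipy.spatial.transform import Rotation as R\n        f['R']=R.from_euler('xyz',f['R']).as_matrix()\n")
s+='''
def blobs(mask,lo,hi):
    cs,_=cv2.findContours(mask.astype(np.uint8)*255,cv2.RETR_EXTERNAL,cv2.CHAIN_APPROX_NONE)
    return [c for c in cs if lo<=cv2.contourArea(c)<=hi]
def rectw(f,c,z):
    """world centre, sizes, long-axis angle of contour projected on plane z"""
    p=onplane(f,c.reshape(-1,2),z)[:,:2].astype(np.float32)
    (x,y),(w,h),a=cv2.minAreaRect(p)
    if w<h: a+=90; w,h=h,w
    return x,y,w,h,a%180
def hsv(f): return cv2.split(cv2.cvtColor(f['img'],cv2.COLOR_BGR2HSV))
'''
open('h.py','w').write(s)
E
cat > look.py <<'E'
from h import *
f=cam('top'); H,S,V=hsv(f)
print('table',depthpts(f,[[300,400],[100,400]]).round(0).tolist())
for c in blobs((V>195)&(S<40),30,400):
    m=c.reshape(-1,2).mean(0)
    if 150<m[0]<500 and 190<m[1]<400: print('white',m.round(),cv2.contourArea(c),np.round(rectw(f,c,10),1), depthpts(f,[m])[0].round(0))
for c in blobs((S>140)&(H<14)&(V>80),30,600):
    m=c.reshape(-1,2).mean(0)
    if 100<m[0]<500 and 190<m[1]<400:print('copper',m.round(),np.round(rectw(f,c,15),1), depthpts(f,[m])[0].round(0))
# rims / cap by depth heights
vv,uu=np.mgrid[150:360,140:520]
uv=np.c_[uu.ravel(),vv.ravel()]; P=depthpts(f,uv)
for nm,lo,hi,box in (('mouthL',80,92,(200,180,270,260)),('mouthR',80,92,(360,210,430,275)),('captop',24,34,(430,275,490,330)),('bar',44,58,(430,275,490,330)),('jar',34,44,(295,215,335,255))):
    k=(P[:,2]>lo)&(P[:,2]<hi)&(uv[:,0]>box[0])&(uv[:,0]<box[2])&(uv[:,1]>box[1])&(uv[:,1]<box[3])
    if k.sum()<5: print(nm,k.sum());continue
    q=P[k]; (x,y),(w,h),a=cv2.minAreaRect(q[:,:2].astype(np.float32)); 
    print(nm,k.sum(),'rect',np.round((x,y,w,h,a),1),'circ',np.round(cv2.minEnclosingCircle(q[:,:2].astype(np.float32))[0],1),'z',np.median(q[:,2]).round(1))
big=cv2.resize(f['img'][180:340,150:490],None,fx=2.35,fy=2.35,interpolation=cv2.INTER_CUBIC); cv2.imwrite('pics/topc.png',big)
print(r.sense()['clock'])
E
python3 look.py
```

```text
table [[262.0, 23.0, 3.0], [249.0, 442.0, -1.0]]
copper [169. 299.] [462.2 309.6  32.8  32.3  91.6] [461. 307.  28.]
copper [395. 244.] [ 597.3 -174.9   26.5   22.5   91.5] [ 591. -172.   38.]
mouthL 301 rect [642.2 178.3  65.9  68.6  33.4] circ [641.1 176.4] z 84.1
mouthR 302 rect [ 593.4 -166.8   66.1   69.1   84.4] circ [ 593.3 -164.8] z 83.9
captop 925 rect [ 472.7 -303.9   81.2   81.3   12.3] circ [ 472.8 -304. ] z 29.1
bar 213 rect [ 472.7 -304.2   16.5   57.8    6.1] circ [ 472.  -304.3] z 50.5
jar 269 rect [606.    1.2  39.1  38.9   3.5] circ [606.1   1.1] z 39.3
0.15
```

```bash
sed -i 's/(V>195)&(S<40),30,400/(V>165)\&(S<45),30,400/' look.py; python3 look.py | grep -v mouth; python3 - <<'E'
from h import *
f=cam('top');print([f['img'][p[1],p[0]].tolist() for p in ((173,240),(247,314),(310,296),(384,312),(454,258),(300,400))])
E
```

```text
table [[261.0, 23.0, 1.0], [250.0, 440.0, 4.0]]
white [247. 314.] 81.5 [436.4 143.2  25.4  18.   10.1] [437. 143.   8.]
white [384. 312.] 80.5 [ 448.9 -150.9   26.3   17.2   16.1] [ 449. -151.    9.]
white [310. 295.] 79.0 [480.5   8.7  25.3  17.4 161. ] [480.   9.  12.]
white [454. 257.] 75.0 [ 571.7 -306.4   24.9   17.9   84.2] [ 572. -307.    8.]
white [173. 239.] 79.5 [595.8 314.9  26.2  18.3 145.8] [596. 315.  11.]
white [314. 235.] 216.0 [614.2   2.3  37.6  36.4  91.5] [607.   3.  41.]
copper [169. 299.] [462.3 309.4  32.7  32.2   4.7] [461. 307.  25.]
copper [395. 244.] [ 597.3 -174.9   26.5   22.5   91.5] [ 593. -172.   35.]
captop 927 rect [ 472.7 -304.2   79.1   81.7    2.5] circ [ 472.4 -303.6] z 29.1
bar 214 rect [ 472.5 -303.9   16.3   56.5    6.3] circ [ 473.3 -303.8] z 50.5
jar 264 rect [605.8   1.4  38.6  38.9  29.6] circ [605.7   1.4] z 39.2
0.2
[[183, 180, 180], [183, 180, 180], [183, 180, 180], [182, 179, 180], [183, 179, 179], [123, 121, 119]]
```

View pics/topc.png

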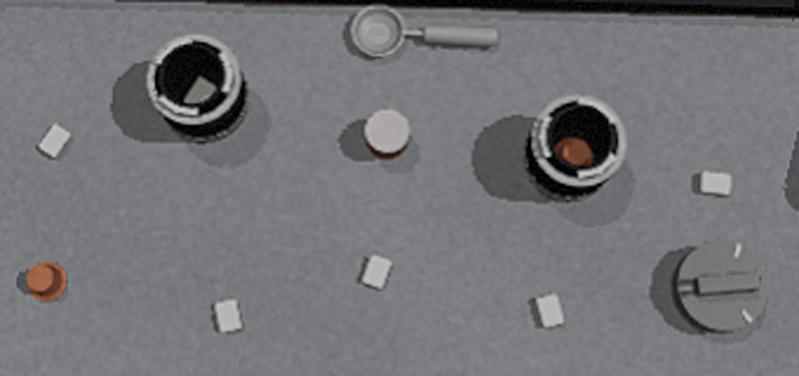

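```bash
cat > go.py <<'E'
import sys
from h import *
# usage: go.py x y z [axis_deg sym_deg]: total deltas (cm) in present tool axes, yaw rad
def plan(x,y,z,ang=None,sym=90):
    s=r.sense(); p=np.array(s['eef_pos']); yw=s['tcp_rot'][2]
    d=np.array([x,y,z])-p
    tx=d[0]*np.cos(yw)+d[1]*np.sin(yw); ty=d[0]*np.sin(yw)-d[1]*np.cos(yw)
    out=f"t={s['clock']:.2f} p={p.round(1)} dtool cm=({tx/10:.2f},{ty/10:.2f},{-d[2]/10:.2f})"
    if ang is not None:
        e=(ang-np.degrees(yw)+sym/2)%sym-sym/2
        out+=f" yaw={-np.radians(e):.3f} q6={s['qpos'][5]:.2f}"
    print(out)
if __name__=="__main__": plan(*map(float,sys.argv[1:]))
E
python3 go.py 595.8 314.9 290 145.8 90
```

```text
t=0.25 p=[197.6 592.8 404.3] dtool cm=(-46.56,-13.78,11.43) yaw=0.275 q6=-0.00
```

>>> apply_moves([
  {"claw":0,"delta_pos":[-5.8,-1.7,1.4],"yaw":0},
  {"claw":0,"delta_pos":[-5.8,-1.7,1.4],"yaw":0},
  {"claw":0,"delta_pos":[-5.8,-1.7,1.4],"yaw":0},
  {"claw":0,"delta_pos":[-5.8,-1.7,1.4],"yaw":0},
  {"claw":0,"delta_pos":[-5.8,-1.7,1.4],"yaw":0},
  {"claw":0,"delta_pos":[-5.8,-1.7,1.4],"yaw":0},
  {"claw":0,"delta_pos":[-5.8,-1.7,1.4],"yaw":0},
  {"claw":0,"delta_pos":[-5.8,-1.7,1.4],"yaw":0},
], grip_force=40)

```text
clock: 1.25
eef_pos: [596.4, 315.8, 292.2]
tcp_rot: [3.141, 0.0, 2.82]
contact_force: [0.1, 1.2, 1.7]
opening: 0.5
grasp_force: 0.0
```

```bash
python3 go.py 595.8 314.9 176 145.8 90; python3 - <<'E'
from h import *
f=cam('wrist'); cv2.imwrite('pics/w1.png',f['img']); print(f['eye'])
H,S,V=hsv(f)
for c in blobs((V>165)&(S<45),300,60000): print(c.reshape(-1,2).mean(0).round(),np.round(rectw(f,c,10),1))
E
```

```text
t=1.25 p=[596.4 315.8 292.2] dtool cm=(0.02,-0.11,11.62) yaw=0.275 q6=-0.76
[518.08067937 340.77642407 261.61537901]
[ 93. 379.] [649.7 120.9  40.9  10.4  80.1]
[ 78. 374.] [644.8 107.2  92.4  26.2 105.9]
[321. 236.] [598.  313.3  28.9  19.2 148.8]
```

View pics/w1.png

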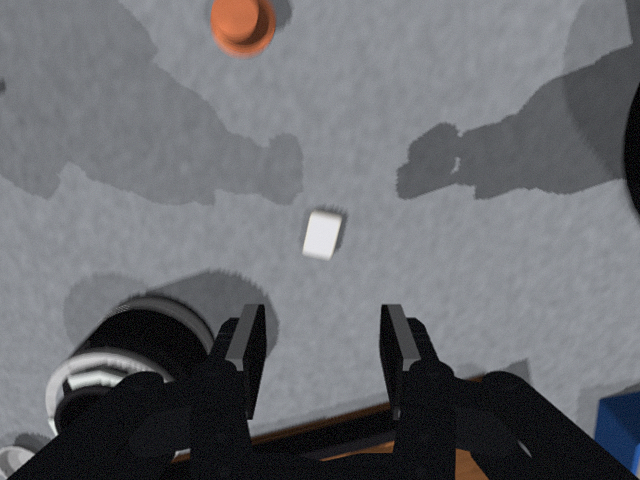

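The wrist view shows the tablet centred at (321,236) between the open fingers. It agrees with the top view within 2–3 mm.

>>> apply_moves([
  {"claw":0,"delta_pos":[-0.2,-0.2,5],"yaw":0.12},
  {"claw":0,"delta_pos":[0,0,5],"yaw":0.12},
  {"claw":0,"delta_pos":[0,0,1.8],"yaw":0},
  {"claw":1,"delta_pos":[0,0,0],"yaw":0},
  {"claw":1,"delta_pos":[0,0,0],"yaw":0},
  {"claw":1,"delta_pos":[0,0,0],"yaw":0},
  {"claw":1,"delta_pos":[0,0,-2],"yaw":0},
])

```text
clock: 2.17
eef_pos: [595.4, 314.4, 194.4]
tcp_rot: [-3.139, -0.001, 2.58]
contact_force: [-0.6, 0.1, 0.5]
opening: 0.216
grasp_force: 40.4
```

```bash
python3 go.py 642 177.5 268
```

```text
t=2.17 p=[595.4 314.4 194.4] dtool cm=(-11.23,-9.11,-7.36)
```

>>> apply_moves([
  {"claw":1,"delta_pos":[0,0,-4.2],"yaw":0},
  {"claw":1,"delta_pos":[0,0,-4.2],"yaw":0},
  {"claw":1,"delta_pos":[-3.7,-3,0],"yaw":0},
  {"claw":1,"delta_pos":[-3.7,-3,0],"yaw":0},
  {"claw":1,"delta_pos":[-3.8,-3.1,0.5],"yaw":0},
  {"claw":1,"delta_pos":[0,0,0.5],"yaw":0},
])

```text
clock: 2.92
eef_pos: [643.5, 175.0, 270.4]
tcp_rot: [3.141, 0.002, 2.577]
contact_force: [-1.1, 0.5, 0.8]
opening: 0.217
grasp_force: 40.4
```

```bash
python3 go.py 642 177.5 267;  python3 - <<'E'
from h import *
f=cam('wrist'); cv2.imwrite('pics/w2.png',f['img'])
E
```

```text
t=2.92 p=[643.5 175.  270.4] dtool cm=(0.26,0.13,0.34)
```

View pics/w2.png

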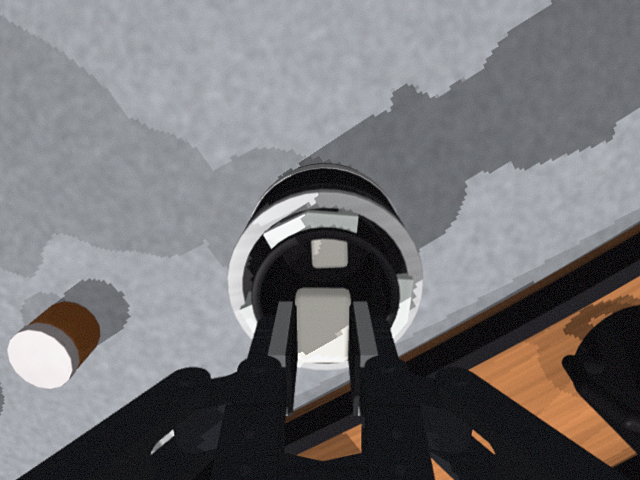

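The held tablet sits over the mouth (about (325,320)) and the inner tablet shows at (329,252), so I can release.

>>> apply_moves([
  {"claw":1,"delta_pos":[0.3,0.1,0.3],"yaw":0},
  {"claw":0,"delta_pos":[0,0,0],"yaw":0},
  {"claw":0,"delta_pos":[0,0,0],"yaw":0},
  {"claw":0,"delta_pos":[0,0,-4],"yaw":0},
])

```text
clock: 3.48
eef_pos: [639.1, 180.7, 303.2]
tcp_rot: [-3.137, -0.004, 2.581]
contact_force: [0.3, 0.1, 0.4]
opening: 0.502
grasp_force: 0.0
```

```bash
python3 look.py | grep -v jar; python3 go.py 436.4 143.2 280 10 90
```

```text
table [[306.0, 6.0, 810.0], [303.0, 131.0, 825.0]]
white [384. 312.] 74.0 [ 448.7 -150.6   24.8   16.6   16.1] [ 449. -150.   10.]
white [310. 295.] 67.0 [480.8   8.4  24.   15.7 161.2] [481.   9.  10.]
white [454. 257.] 70.5 [ 571.9 -306.4   24.9   16.8   84.2] [ 572. -307.    8.]
white [314. 235.] 203.0 [614.1   3.4  36.4  35.4   1.5] [607.   2.  37.]
white [234. 193.] 206.0 [704.3 186.3  61.2  30.   16.6] [512.  89. 609.]
copper [395. 244.] [ 596.8 -174.4   24.8   24.    44.9] [ 592. -171.   37.]
mouthL 0
mouthR 296 rect [ 593.8 -165.6   70.2   63.5    2. ] circ [ 591.7 -171.2] z 84.0
captop 926 rect [ 472.2 -303.5   80.9   81.7   42.4] circ [ 472.6 -304. ] z 29.1
bar 215 rect [ 472.9 -304.4   16.5   58.3    6.2] circ [ 474.2 -304.2] z 51.1
3.525
t=3.52 p=[641.3 181.3 310.7] dtool cm=(15.33,-14.13,3.07) yaw=-0.735 q6=-0.74
```

>>> apply_moves([
  {"claw":0,"delta_pos":[3.8,-3.5,0.5],"yaw":0},
  {"claw":0,"delta_pos":[3.8,-3.5,0.5],"yaw":0},
  {"claw":0,"delta_pos":[3.8,-3.5,0.5],"yaw":0},
  {"claw":0,"delta_pos":[3.9,-3.6,0.5],"yaw":0},
  {"claw":0,"delta_pos":[0,0,0.5],"yaw":-0.18},
  {"claw":0,"delta_pos":[0,0,0.5],"yaw":-0.18},
  {"claw":0,"delta_pos":[0,0,0],"yaw":-0.18},
  {"claw":0,"delta_pos":[0,0,0],"yaw":-0.18},
])

```text
clock: 4.53
eef_pos: [435.9, 143.0, 276.0]
tcp_rot: [3.141, 0.001, -2.977]
contact_force: [-0.1, -0.4, 0.5]
opening: 0.501
grasp_force: 0.0
```

```bash
cat > wt.py <<'E'
import sys
from h import *
from go import plan
# nearest tablet to (x,y) seen by the wrist camera -> plan
x,y=map(float,sys.argv[1:3]); f=cam('wrist'); H,S,V=hsv(f)
L=[rectw(f,c,10) for c in blobs((V>160)&(S<45),300,60000)]
L=[t for t in L if 24<t[2]<34 and 15<t[3]<25]; t=min(L,key=lambda t:np.hypot(t[0]-x,t[1]-y))
print(np.round(t,1)); plan(t[0],t[1],174,t[4],90)
E
python3 wt.py 436.4 143.2
```

```text
[436.3 142.3  27.2  18.8  15.4]
t=4.58 p=[435.9 143.  276. ] dtool cm=(-0.03,-0.08,10.20) yaw=-0.095 q6=-1.43
```

>>> apply_moves([
  {"claw":0,"delta_pos":[0,-0.1,5],"yaw":-0.1},
  {"claw":0,"delta_pos":[0,0,5],"yaw":0},
  {"claw":0,"delta_pos":[0,0,0.2],"yaw":0},
  {"claw":1,"delta_pos":[0,0,0],"yaw":0},
  {"claw":1,"delta_pos":[0,0,0],"yaw":0},
  {"claw":1,"delta_pos":[0,0,0],"yaw":0},
  {"claw":1,"delta_pos":[0,0,-5],"yaw":0},
  {"claw":1,"delta_pos":[0,0,-4.7],"yaw":0},
])

```text
clock: 5.58
eef_pos: [435.7, 141.5, 271.8]
tcp_rot: [-3.142, -0.001, -2.884]
contact_force: [1.1, 0.1, -0.5]
opening: 0.219
grasp_force: 39.6
```

```bash
python3 go.py 642 177.5 268
```

```text
t=5.58 p=[435.7 141.5 271.8] dtool cm=(-20.87,-1.78,0.38)
```

>>> apply_moves([
  {"claw":1,"delta_pos":[-5.2,-0.4,0],"yaw":0},
  {"claw":1,"delta_pos":[-5.2,-0.4,0],"yaw":0},
  {"claw":1,"delta_pos":[-5.2,-0.4,0],"yaw":0},
  {"claw":1,"delta_pos":[-5.2,-0.5,0.2],"yaw":0},
  {"claw":1,"delta_pos":[0,0,0.2],"yaw":0},
  {"claw":1,"delta_pos":[0,0,0],"yaw":0},
])

```text
clock: 6.32
eef_pos: [640.6, 178.0, 266.1]
tcp_rot: [3.142, -0.002, -2.884]
contact_force: [-1.1, 0.3, 0.1]
opening: 0.222
grasp_force: 39.6
```

>>> apply_moves([
  {"claw":0,"delta_pos":[0,0,0],"yaw":0},
  {"claw":0,"delta_pos":[0,0,0],"yaw":0},
  {"claw":0,"delta_pos":[0,0,-4],"yaw":0},
])

```text
clock: 6.7
eef_pos: [639.7, 177.9, 304.4]
tcp_rot: [-3.142, -0.006, -2.883]
contact_force: [1.0, 0.4, 0.3]
opening: 0.506
grasp_force: 0.0
```

```bash
python3 look.py | grep white; python3 go.py 480.5 8.6 276 161 90
```

```text
white [384. 312.] 74.0 [ 448.8 -150.7   25.4   16.3   14.1] [ 449. -150.   13.]
white [310. 295.] 66.0 [480.7   8.5  23.7  15.7 161.2] [481.   9.  11.]
white [454. 257.] 70.5 [ 571.9 -306.4   24.9   16.8   84.2] [ 572. -306.   12.]
white [314. 235.] 206.0 [614.1   3.4  36.4  35.4   1.5] [607.   3.  39.]
white [237. 193.] 198.5 [707.9 182.3  63.4  30.   16.6] [511.  86. 611.]
t=6.75 p=[642.  178.5 311.9] dtool cm=(19.96,-12.30,3.59) yaw=0.590 q6=-1.56
```

>>> apply_moves([
  {"claw":0,"delta_pos":[5,-3.1,0.6],"yaw":0},
  {"claw":0,"delta_pos":[5,-3.1,0.6],"yaw":0},
  {"claw":0,"delta_pos":[5,-3.1,0.6],"yaw":0},
  {"claw":0,"delta_pos":[5,-3,0.6],"yaw":0},
  {"claw":0,"delta_pos":[0,0,0.6],"yaw":0.18},
  {"claw":0,"delta_pos":[0,0,0.4],"yaw":0.18},
  {"claw":0,"delta_pos":[0,0,0],"yaw":0.18},
  {"claw":0,"delta_pos":[0,0,0],"yaw":0.05},
])

```text
clock: 7.75
eef_pos: [479.1, 8.2, 273.1]
tcp_rot: [3.141, 0.001, 2.806]
contact_force: [-0.2, 0.3, 0.5]
opening: 0.495
grasp_force: 0.0
```

```bash
python3 wt.py 480.5 8.6
```

```text
[480.8   8.   26.9  19.1 160.8]
t=7.80 p=[479.2   8.3 273.1] dtool cm=(-0.16,0.03,9.91) yaw=-0.001 q6=-1.22
```

>>> apply_moves([
  {"claw":0,"delta_pos":[-0.2,0,5],"yaw":0},
  {"claw":0,"delta_pos":[0,0,4.9],"yaw":0},
  {"claw":0,"delta_pos":[0,0,0],"yaw":0},
  {"claw":1,"delta_pos":[0,0,0],"yaw":0},
  {"claw":1,"delta_pos":[0,0,0],"yaw":0},
  {"claw":1,"delta_pos":[0,0,0],"yaw":0},
  {"claw":1,"delta_pos":[0,0,-5],"yaw":0},
  {"claw":1,"delta_pos":[0,0,-4.7],"yaw":0},
])

```text
clock: 8.8
eef_pos: [481.0, 7.6, 271.6]
tcp_rot: [-3.141, -0.001, 2.81]
contact_force: [1.4, 0.7, 0.4]
opening: 0.22
grasp_force: 39.3
```

```bash
python3 go.py 642 177.5 268
```

```text
t=8.80 p=[481.    7.6 271.6] dtool cm=(-9.70,21.31,0.36)
```

>>> apply_moves([
  {"claw":1,"delta_pos":[-2.4,5.3,0],"yaw":0},
  {"claw":1,"delta_pos":[-2.4,5.3,0],"yaw":0},
  {"claw":1,"delta_pos":[-2.4,5.3,0],"yaw":0},
  {"claw":1,"delta_pos":[-2.4,5.4,0.2],"yaw":0},
  {"claw":1,"delta_pos":[0,0,0.2],"yaw":0},
  {"claw":1,"delta_pos":[0,0,0],"yaw":0},
])

```text
clock: 9.55
eef_pos: [640.7, 177.6, 266.0]
tcp_rot: [-3.14, -0.002, 2.81]
contact_force: [-0.6, -0.6, 0.1]
opening: 0.219
grasp_force: 39.4
```

>>> apply_moves([
  {"claw":0,"delta_pos":[0,0,0],"yaw":0},
  {"claw":0,"delta_pos":[0,0,0],"yaw":0},
  {"claw":0,"delta_pos":[0,0,-4],"yaw":0},
])

```text
clock: 9.93
eef_pos: [640.0, 176.7, 304.4]
tcp_rot: [-3.138, -0.005, 2.809]
contact_force: [1.0, 0.5, 0.8]
opening: 0.499
grasp_force: 0.0
```

```bash
python3 look.py | grep white; python3 go.py 448.8 -150.7 276 16 90
```

```text
white [384. 312.] 73.0 [ 449.1 -150.6   24.9   16.3   14.1] [ 449. -151.    7.]
white [454. 257.] 70.5 [ 571.9 -306.4   24.9   16.8   84.2] [ 571. -305.   13.]
white [314. 235.] 204.5 [614.1   3.4  36.4  35.4   1.5] [607.   2.  38.]
white [238. 193.] 207.0 [705.8 179.9  68.   30.4  15.8] [512.  85. 609.]
t=9.97 p=[642.3 177.4 311.9] dtool cm=(7.58,-37.33,3.59) yaw=-0.612 q6=-0.97
```

>>> apply_moves([
  {"claw":0,"delta_pos":[1.1,-5.3,0.5],"yaw":0},
  {"claw":0,"delta_pos":[1.1,-5.3,0.5],"yaw":0},
  {"claw":0,"delta_pos":[1.1,-5.3,0.5],"yaw":0},
  {"claw":0,"delta_pos":[1.1,-5.3,0.5],"yaw":0},
  {"claw":0,"delta_pos":[1.1,-5.3,0.5],"yaw":0},
  {"claw":0,"delta_pos":[1.1,-5.4,0.5],"yaw":0},
  {"claw":0,"delta_pos":[1,-5.4,0.5],"yaw":0},
])

```text
clock: 10.85
eef_pos: [446.8, -151.7, 272.1]
tcp_rot: [-3.142, 0.001, 2.809]
contact_force: [1.2, -0.7, -0.6]
opening: 0.5
grasp_force: 0.0
```

>>> apply_moves([
  {"claw":0,"delta_pos":[0,0,0],"yaw":-0.18},
  {"claw":0,"delta_pos":[0,0,0],"yaw":-0.18},
  {"claw":0,"delta_pos":[0,0,0],"yaw":-0.18},
  {"claw":0,"delta_pos":[0,0,0],"yaw":-0.07},
])

```text
clock: 11.35
eef_pos: [447.8, -150.5, 272.1]
tcp_rot: [-3.141, 0.001, -2.86]
contact_force: [0.3, -0.6, -0.1]
opening: 0.502
grasp_force: 0.0
```

```bash
python3 wt.py 449 -150.7
```

```text
[ 448.8 -151.8   27.    18.8   16.8]
t=11.40 p=[ 447.8 -150.5  272.1] dtool cm=(-0.06,-0.15,9.81) yaw=-0.010 q6=-2.18
```

>>> apply_moves([
  {"claw":0,"delta_pos":[-0.1,-0.1,5],"yaw":0},
  {"claw":0,"delta_pos":[0,0,4.8],"yaw":0},
  {"claw":0,"delta_pos":[0,0,0],"yaw":0},
  {"claw":1,"delta_pos":[0,0,0],"yaw":0},
  {"claw":1,"delta_pos":[0,0,0],"yaw":0},
  {"claw":1,"delta_pos":[0,0,0],"yaw":0},
  {"claw":1,"delta_pos":[0,0,-5],"yaw":0},
  {"claw":1,"delta_pos":[0,0,-4.7],"yaw":0},
])

```text
clock: 12.4
eef_pos: [449.0, -150.8, 271.6]
tcp_rot: [3.141, -0.001, -2.864]
contact_force: [0.3, 0.2, -0.6]
opening: 0.217
grasp_force: 39.3
```

```bash
python3 go.py 642 177.5 268
```

```text
t=12.40 p=[ 449.  -150.8  271.6] dtool cm=(-27.56,26.27,0.36)
```

>>> apply_moves([
  {"claw":1,"delta_pos":[-3.9,3.8,0],"yaw":0},
  {"claw":1,"delta_pos":[-3.9,3.8,0],"yaw":0},
  {"claw":1,"delta_pos":[-3.9,3.8,0],"yaw":0},
  {"claw":1,"delta_pos":[-3.9,3.8,0],"yaw":0},
  {"claw":1,"delta_pos":[-4,3.7,0],"yaw":0},
  {"claw":1,"delta_pos":[-4,3.7,0.1],"yaw":0},
  {"claw":1,"delta_pos":[-4,3.7,0.1],"yaw":0},
  {"claw":1,"delta_pos":[0,0,0.2],"yaw":0},
])

```text
clock: 13.4
eef_pos: [643.8, 181.0, 266.8]
tcp_rot: [3.141, 0.002, -2.861]
contact_force: [-0.4, 0.2, -0.6]
opening: 0.218
grasp_force: 39.3
```

>>> apply_moves([
  {"claw":1,"delta_pos":[0,0,0],"yaw":0},
  {"claw":0,"delta_pos":[0,0,0],"yaw":0},
  {"claw":0,"delta_pos":[0,0,0],"yaw":0},
  {"claw":0,"delta_pos":[0,0,-4],"yaw":0},
])

```text
clock: 13.9
eef_pos: [641.2, 176.7, 304.3]
tcp_rot: [3.142, -0.006, -2.864]
contact_force: [0.4, -0.2, -0.3]
opening: 0.498
grasp_force: 0.0
```

```bash
python3 look.py | grep -v jar; python3 go.py 571.8 -306.4 276 84 90
```

```text
table [[307.0, 5.0, 829.0], [303.0, 131.0, 824.0]]
white [454. 257.] 70.5 [ 571.9 -306.4   24.9   16.8   84.2] [ 572. -306.    9.]
white [314. 235.] 207.0 [614.1   3.4  36.4  35.4   1.5] [607.   3.  37.]
white [238. 193.] 201.0 [708.1 180.   63.4  30.4  15.8] [512.  86. 609.]
copper [395. 244.] [ 596.8 -174.4   24.8   24.    44.9] [ 593. -172.   33.]
mouthL 0
mouthR 295 rect [ 591.2 -169.3   64.8   68.7   21.3] circ [ 593.1 -168.4] z 84.7
captop 924 rect [ 472.9 -303.6   79.6   82.6    1.2] circ [ 472.  -304.1] z 29.2
bar 213 rect [ 472.6 -304.2   16.3   57.5    6. ] circ [ 472.4 -304. ] z 50.9
13.95
t=13.95 p=[643.4 177.3 311.8] dtool cm=(20.13,-44.56,3.58) yaw=0.382 q6=-1.58
```

>>> apply_moves([
  {"claw":0,"delta_pos":[2.5,-5.5,0.4],"yaw":0},
  {"claw":0,"delta_pos":[2.5,-5.5,0.4],"yaw":0},
  {"claw":0,"delta_pos":[2.5,-5.5,0.4],"yaw":0},
  {"claw":0,"delta_pos":[2.5,-5.6,0.4],"yaw":0},
  {"claw":0,"delta_pos":[2.5,-5.6,0.4],"yaw":0},
  {"claw":0,"delta_pos":[2.5,-5.6,0.4],"yaw":0},
  {"claw":0,"delta_pos":[2.5,-5.6,0.4],"yaw":0},
  {"claw":0,"delta_pos":[2.6,-5.6,0.4],"yaw":0},
])

```text
clock: 14.95
eef_pos: [570.6, -307.7, 275.1]
tcp_rot: [-3.141, 0.001, -2.864]
contact_force: [0.6, 0.0, -0.5]
opening: 0.499
grasp_force: 0.0
```

>>> apply_moves([
  {"claw":0,"delta_pos":[0,0,0],"yaw":0.18},
  {"claw":0,"delta_pos":[0,0,0],"yaw":0.18},
  {"claw":0,"delta_pos":[0,0,0],"yaw":0.02},
])

```text
clock: 15.32
eef_pos: [571.0, -305.9, 274.9]
tcp_rot: [-3.141, 0.0, 3.039]
contact_force: [0.1, 0.6, 0.5]
opening: 0.498
grasp_force: 0.0
```

```bash
python3 wt.py 571.8 -306.4
```

```text
[ 572.1 -307.3   26.9   19.7   85.1]
t=15.38 p=[ 571.1 -305.6  274.9] dtool cm=(-0.11,-0.17,10.09) yaw=-0.015 q6=-1.96
```

>>> apply_moves([
  {"claw":0,"delta_pos":[-0.1,-0.2,5],"yaw":0},
  {"claw":0,"delta_pos":[0,0,5.1],"yaw":0},
  {"claw":0,"delta_pos":[0,0,0],"yaw":0},
  {"claw":1,"delta_pos":[0,0,0],"yaw":0},
  {"claw":1,"delta_pos":[0,0,0],"yaw":0},
  {"claw":1,"delta_pos":[0,0,0],"yaw":0},
  {"claw":1,"delta_pos":[0,0,-5],"yaw":0},
  {"claw":1,"delta_pos":[0,0,-4.8],"yaw":0},
])

```text
clock: 16.38
eef_pos: [572.0, -307.2, 272.4]
tcp_rot: [3.141, -0.001, 3.04]
contact_force: [0.3, -0.2, 0.5]
opening: 0.312
grasp_force: 39.6
```

```bash
python3 go.py 642 177.5 268
```

```text
t=16.38 p=[ 572.  -307.2  272.4] dtool cm=(-2.07,48.93,0.44)
```

>>> apply_moves([
  {"claw":1,"delta_pos":[-0.2,6.1,-0.4],"yaw":0},
  {"claw":1,"delta_pos":[-0.2,6.1,-0.4],"yaw":0},
  {"claw":1,"delta_pos":[-0.2,6.1,0],"yaw":0},
  {"claw":1,"delta_pos":[-0.3,6.1,0],"yaw":0},
  {"claw":1,"delta_pos":[-0.3,6.1,0],"yaw":0},
  {"claw":1,"delta_pos":[-0.3,6.1,0.1],"yaw":0},
  {"claw":1,"delta_pos":[-0.3,6.1,0.4],"yaw":0},
  {"claw":1,"delta_pos":[-0.3,6.2,0.4],"yaw":0},
])

```text
clock: 17.38
eef_pos: [642.8, 179.0, 270.8]
tcp_rot: [3.142, 0.0, 3.04]
contact_force: [1.1, -0.0, -0.3]
opening: 0.317
grasp_force: 39.6
```

>>> apply_moves([
  {"claw":1,"delta_pos":[0,0,0.3],"yaw":0},
  {"claw":1,"delta_pos":[0,0,0],"yaw":0},
])

```text
clock: 17.62
eef_pos: [642.4, 176.9, 267.2]
tcp_rot: [-3.141, -0.001, 3.041]
contact_force: [0.3, 0.5, -0.6]
opening: 0.312
grasp_force: 39.6
```

```bash
python3 go.py 642 177.5 267
```

```text
t=17.62 p=[642.4 176.9 267.2] dtool cm=(0.04,0.06,0.02)
```

>>> apply_moves([
  {"claw":-0.2,"delta_pos":[0,0,0],"yaw":0},
  {"claw":-0.2,"delta_pos":[0,0,0],"yaw":0},
  {"claw":-0.2,"delta_pos":[0,0,-4],"yaw":0},
])

```text
clock: 18.0
eef_pos: [641.7, 175.5, 305.3]
tcp_rot: [-3.139, -0.006, 3.038]
contact_force: [0.7, 0.3, 0.5]
opening: 0.604
grasp_force: 0.0
```

```bash
python3 look.py | grep -v jar; python3 go.py 461 308 280
```

```text
table [[307.0, 5.0, 832.0], [303.0, 131.0, 826.0]]
white [314. 234.] 154.5 [614.1   3.4  36.4  35.4   1.5] [609.   3.  39.]
white [239. 193.] 207.5 [705.9 177.3  63.4  30.1  15.9] [511.  84. 612.]
copper [395. 244.] [ 596.6 -175.3   24.9   23.6   54.2] [ 593. -172.   35.]
mouthL 0
mouthR 302 rect [ 591.1 -168.9   65.5   68.2   29.8] circ [ 593.5 -169.1] z 84.8
captop 923 rect [ 472.2 -303.9   81.1   81.2   45.4] circ [ 472.5 -303.8] z 29.1
bar 217 rect [ 472.9 -304.3   16.8   57.3    6. ] circ [ 471.  -304.2] z 50.8
18.05
t=18.05 p=[644.  176.2 312.8] dtool cm=(19.56,11.22,3.28)
```

>>> apply_moves([
  {"claw":-0.2,"delta_pos":[4.9,2.8,0.8],"yaw":0},
  {"claw":-0.2,"delta_pos":[4.9,2.8,0.8],"yaw":0},
  {"claw":-0.2,"delta_pos":[4.9,2.8,0.8],"yaw":0},
  {"claw":-0.2,"delta_pos":[4.9,2.8,0.8],"yaw":0},
  {"claw":-0.2,"delta_pos":[0,0,0],"yaw":0},
])

```text
clock: 18.68
eef_pos: [456.6, 309.2, 275.4]
tcp_rot: [-3.141, -0.002, 3.042]
contact_force: [0.8, 0.4, -0.6]
opening: 0.599
grasp_force: 0.0
```

```bash
python3 - <<'E'
from h import *
from go import plan
f=cam('wrist'); H,S,V=hsv(f)
for c in blobs((S>140)&(H<14)&(V>80),800,60000):
    x,y,w,h=cv2.boundingRect(c); vv,uu=np.mgrid[y:y+h,x:x+w]; P=depthpts(f,np.c_[uu.ravel(),vv.ravel()])
    T=P[(P[:,2]>25)&(P[:,2]<32)]
    if len(T)>20:
        (a,b),rad=cv2.minEnclosingCircle(T[:,:2].astype(np.float32)); print(x,y,w,h,'top',len(T),a,b,rad, 'med',np.median(T,0).round(1),'foot',np.round(rectw(f,c,2),1)); plan(a,b,175)
E
```

```text
301 221 61 64 top 1412 464.1627502441406 312.330322265625 12.386273384094238 med [463.5 312.5  26.9] foot [465.6 311.4  39.3  36.2 146.4]
t=18.73 p=[458.3 308.7 275.9] dtool cm=(-0.54,0.42,10.09)
```

>>> apply_moves([
  {"claw":-0.2,"delta_pos":[0,0,0],"yaw":0},
  {"claw":-0.2,"delta_pos":[0,0,0],"yaw":0},
])

```text
clock: 18.98
eef_pos: [460.4, 307.6, 276.0]
tcp_rot: [3.141, 0.001, 3.038]
contact_force: [0.5, -0.2, -0.4]
opening: 0.602
grasp_force: 0.0
```

```bash
python3 - <<'E'
from h import *
from go import plan
f=cam('wrist'); H,S,V=hsv(f)
for c in blobs((S>140)&(H<14)&(V>80),800,60000):
    x,y,w,h=cv2.boundingRect(c); vv,uu=np.mgrid[y:y+h,x:x+w]; P=depthpts(f,np.c_[uu.ravel(),vv.ravel()])
    T=P[(P[:,2]>25)&(P[:,2]<32)]
    if len(T)>20:
        (a,b),rad=cv2.minEnclosingCircle(T[:,:2].astype(np.float32)); print('top',a,b,rad,'foot',np.round(rectw(f,c,2),1)); plan(a,b,175)
E
```

```text
top 464.1278991699219 312.4680480957031 12.247698783874512 foot [465.2 312.5  38.   37.   38.6]
t=19.02 p=[460.3 307.6 275.9] dtool cm=(-0.33,0.52,10.09)
```

>>> apply_moves([
  {"claw":-0.2,"delta_pos":[-0.4,0.5,5],"yaw":0},
  {"claw":-0.2,"delta_pos":[0,0,5],"yaw":0},
  {"claw":-0.2,"delta_pos":[0,0,0],"yaw":0},
  {"claw":1,"delta_pos":[0,0,0],"yaw":0},
  {"claw":1,"delta_pos":[0,0,0],"yaw":0},
  {"claw":1,"delta_pos":[0,0,0],"yaw":0},
  {"claw":1,"delta_pos":[0,0,-5],"yaw":0},
  {"claw":1,"delta_pos":[0,0,-5.2],"yaw":0},
])

```text
clock: 20.02
eef_pos: [463.4, 312.7, 278.9]
tcp_rot: [-3.141, -0.001, 3.04]
contact_force: [0.7, 0.6, 0.4]
opening: 0.302
grasp_force: 39.5
```

```bash
python3 go.py 593.4 -167.2 268
```

```text
t=20.02 p=[463.4 312.7 278.9] dtool cm=(-17.81,-46.42,1.09)
```

>>> apply_moves([
  {"claw":1,"delta_pos":[-2.2,-5.8,0],"yaw":0},
  {"claw":1,"delta_pos":[-2.2,-5.8,0],"yaw":0},
  {"claw":1,"delta_pos":[-2.2,-5.8,0],"yaw":0},
  {"claw":1,"delta_pos":[-2.2,-5.8,0],"yaw":0},
  {"claw":1,"delta_pos":[-2.2,-5.8,0],"yaw":0},
  {"claw":1,"delta_pos":[-2.2,-5.8,0],"yaw":0},
  {"claw":1,"delta_pos":[-2.2,-5.8,0],"yaw":0},
  {"claw":1,"delta_pos":[-2.3,-5.8,0],"yaw":0},
])

```text
clock: 21.02
eef_pos: [592.8, -168.7, 278.5]
tcp_rot: [-3.142, 0.001, 3.04]
contact_force: [0.2, -0.1, 0.5]
opening: 0.306
grasp_force: 39.5
```

>>> apply_moves([
  {"claw":1,"delta_pos":[0,0,0.4],"yaw":0},
  {"claw":1,"delta_pos":[0,0,0],"yaw":0},
])

```text
clock: 21.28
eef_pos: [592.1, -166.6, 273.5]
tcp_rot: [3.141, -0.001, 3.039]
contact_force: [0.1, 0.7, 0.1]
opening: 0.3
grasp_force: 39.5
```

```bash
python3 go.py 593.4 -167.2 267; python3 - <<'E'
from h import *
f=cam('wrist'); cv2.imwrite('pics/w3.png',f['img'])
E
```

```text
t=21.27 p=[ 592.1 -166.6  273.5] dtool cm=(-0.14,-0.04,0.65)
```

View pics/w3.png

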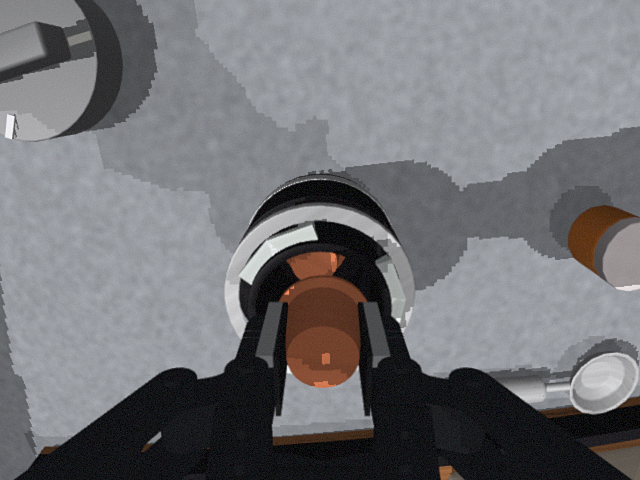

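The capsule hangs over the right canister's mouth, with the column centres of capsule and ring both near 320. The other capsule is visible inside at (316,262).

>>> apply_moves([
  {"claw":1,"delta_pos":[-0.1,0,0.6],"yaw":0},
  {"claw":1,"delta_pos":[0,0,0],"yaw":0},
  {"claw":-0.3,"delta_pos":[0,0,0],"yaw":0},
  {"claw":-0.3,"delta_pos":[0,0,0],"yaw":0},
  {"claw":-0.3,"delta_pos":[0,0,0],"yaw":0},
  {"claw":-0.3,"delta_pos":[0,0,-5],"yaw":0},
  {"claw":-0.3,"delta_pos":[0,0,-2],"yaw":0},
])

```text
clock: 22.2
eef_pos: [594.3, -167.1, 340.2]
tcp_rot: [-3.141, 0.003, 3.04]
contact_force: [-0.2, -0.3, -0.2]
opening: 0.651
grasp_force: 0.0
```

```bash
python3 go.py 642 177.5 400
```

```text
t=22.20 p=[ 594.3 -167.1  340.2] dtool cm=(-1.24,34.76,-5.98)
```

>>> apply_moves([
  {"claw":-0.3,"delta_pos":[-1.2,5,-0.6],"yaw":0},
  {"claw":-0.3,"delta_pos":[-1.2,5,-0.6],"yaw":0},
  {"claw":-0.3,"delta_pos":[-1.2,5,-0.6],"yaw":0},
  {"claw":-0.3,"delta_pos":[-1.1,5,-0.6],"yaw":0},
  {"claw":-0.3,"delta_pos":[-1.1,5,-0.5],"yaw":0},
  {"claw":-0.3,"delta_pos":[-1.1,5,-0.5],"yaw":0},
  {"claw":-0.3,"delta_pos":[-1.1,4.8,-0.5],"yaw":0},
  {"claw":-0.3,"delta_pos":[0,0,0],"yaw":0},
])

```text
clock: 23.2
eef_pos: [709.1, 174.6, 376.9]
tcp_rot: [3.14, 0.001, 3.043]
contact_force: [-0.8, -0.4, -0.4]
opening: 0.648
grasp_force: 0.0
```

>>> apply_moves([
  {"claw":-0.3,"delta_pos":[0,0,0],"yaw":0},
  {"claw":-0.3,"delta_pos":[0,0,0],"yaw":0},
])

```text
clock: 23.45
eef_pos: [708.3, 170.0, 376.5]
tcp_rot: [-3.141, -0.001, 3.039]
contact_force: [0.8, -0.0, 0.9]
opening: 0.651
grasp_force: 0.0
```

```bash
python3 look.py; python3 - <<'E'
from h import *
f=cam('wrist'); cv2.imwrite('pics/w4.png',f['img']); np.savez('w4.npz',img=f['img'],z=f['z_map'],eye=f['eye'],R=f['R'],**{k:f[k] for k in('fx','fy','cx','cy','dist')})
E
```

```text
table [[308.0, 5.0, 842.0], [304.0, 129.0, 831.0]]
copper [394. 241.] [ 602.5 -169.8   30.3   28.6   99.9] [ 592. -165.   66.]
mouthL 0
mouthR 290 rect [ 594.  -165.7   70.5   63.1    1.4] circ [ 595.3 -169.6] z 84.6
captop 928 rect [ 4.726e+02 -3.036e+02  7.930e+01  8.290e+01  2.000e-01] circ [ 472.2 -303.5] z 29.2
bar 214 rect [ 472.8 -304.5   16.4   58.1    6.3] circ [ 472.8 -304.6] z 50.6
jar 267 rect [605.6   1.1  39.3  38.9   1.5] circ [606.3   1.4] z 39.0
23.5
```

View pics/w4.png

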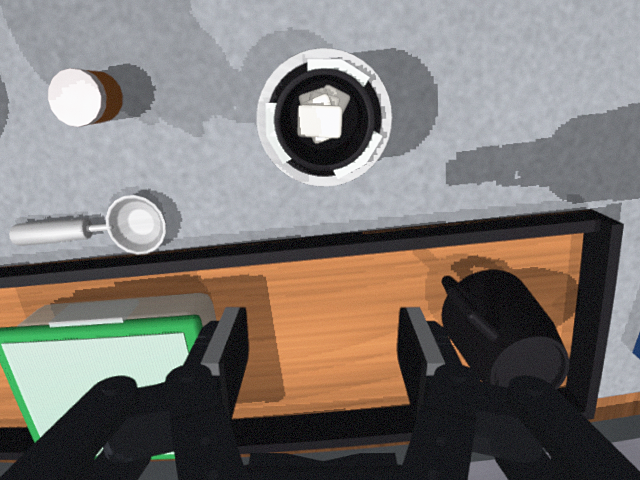

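The canister is centred at (325,117) with all the tablets piled inside. Its lugs show as bright arcs near (340,70), (365,155) and (270,125). The spoon and jar are undisturbed.

```bash
python3 - <<'E'
from h import *
d=dict(np.load('w4.npz')); f={k:d[k] for k in d}; f['z_map']=d['z']
vv,uu=np.mgrid[30:200,240:410]; uv=np.c_[uu.ravel(),vv.ravel()]
V=cv2.cvtColor(f['img'],cv2.COLOR_BGR2GRAY)[vv,uu].ravel()
P=depthpts(f,uv)
c=P[(abs(P[:,2]-74)<2.5)&(V>120)]
# circle fit to collar outer edge
(a,b),rad=cv2.minEnclosingCircle(c[:,:2].astype(np.float32)); print('collar',len(c),a,b,rad)
# ray approach: bright contour on plane 74
m=np.zeros((480,640),np.uint8); m[vv.ravel()[P[:,2]>71]-0,0]=0
k=(P[:,2]>70); m[uv[k,1],uv[k,0]]=255
cs=max(cv2.findContours(m,cv2.RETR_EXTERNAL,cv2.CHAIN_APPROX_NONE)[0],key=cv2.contourArea)
q=onplane(f,cs.reshape(-1,2),74)[:,:2]; A=np.c_[2*q,np.ones(len(q))]; s=np.linalg.lstsq(A,(q**2).sum(1),rcond=None)[0]; print('fit',s[:2],np.sqrt(s[2]+s[0]**2+s[1]**2))
cx,cy=s[:2]
Q=onplane(f,uv,82)[:,:2]-[cx,cy]; rr=np.hypot(*Q.T); an=np.degrees(np.arctan2(Q[:,1],Q[:,0]))%360
ring=(rr>31.5)&(rr<34.5)
for lo in range(0,360,5):
    w=ring&(an>=lo)&(an<lo+5); print(lo,int(V[w].mean()) if w.any() else None,P[w,2].mean().round(0),end=' | ')
w=ring&(P[:,2]>79)&(P[:,2]<85); 
z=np.exp(3j*np.radians(an[w])).mean(); print('\nlug phase mod120',np.degrees(np.angle(z))/3%120,abs(z))
w=ring&(V>150); z=np.exp(3j*np.radians(an[w])).mean(); print('bright',np.degrees(np.angle(z))/3%120,abs(z))
E
```

```text
collar 3765 641.6365966796875 176.73373413085938 42.23802185058594
fit [641.51157039 176.61022401] 41.54559820356792
0 78 60.0 | 5 226 77.0 | 10 249 82.0 | 15 249 82.0 | 20 250 82.0 | 25 250 82.0 | 30 248 82.0 | 35 250 82.0 | 40 249 82.0 | 45 250 82.0 | 50 249 82.0 | 55 250 82.0 | 60 249 82.0 | 65 249 94.0 | 70 111 67.0 | 75 35 57.0 | 80 45 60.0 | 85 40 59.0 | 90 35 58.0 | 95 31 58.0 | 100 30 57.0 | 105 33 56.0 | 110 29 56.0 | 115 30 57.0 | 120 29 57.0 | 125 215 75.0 | 130 249 82.0 | 135 249 82.0 | 140 250 92.0 | 145 248 82.0 | 150 247 82.0 | 155 249 92.0 | 160 250 82.0 | 165 249 82.0 | 170 250 82.0 | 175 249 82.0 | 180 249 82.0 | 185 250 82.0 | 190 96 62.0 | 195 31 56.0 | 200 33 56.0 | 205 34 56.0 | 210 29 57.0 | 215 26 56.0 | 220 36 56.0 | 225 42 58.0 | 230 36 57.0 | 235 47 56.0 | 240 52 57.0 | 245 232 79.0 | 250 245 82.0 | 255 239 82.0 | 260 239 82.0 | 265 239 82.0 | 270 238 82.0 | 275 244 82.0 | 280 239 82.0 | 285 238 82.0 | 290 239 82.0 | 295 237 82.0 | 300 237 82.0 | 305 237 82.0 | 310 113 65.0 | 315 67 72.0 | 320 63 71.0 | 325 63 59.0 | 330 61 58.0 | 335 73 59.0 | 340 72 59.0 | 345 52 71.0 | 350 82 59.0 | 355 61 57.0 | 
lug phase mod120 38.79667046199356 0.578319942052903
bright 38.62264418195918 0.5344448621409159
```

>>> apply_moves([
  {"claw":-0.3,"delta_pos":[2.1,-5.6,0.6],"yaw":0},
  {"claw":-0.3,"delta_pos":[2.1,-5.6,0.6],"yaw":0},
  {"claw":-0.3,"delta_pos":[2.1,-5.6,0.6],"yaw":0},
  {"claw":-0.3,"delta_pos":[2.1,-5.6,0.6],"yaw":0},
  {"claw":-0.3,"delta_pos":[2.1,-5.6,0.6],"yaw":0},
  {"claw":-0.3,"delta_pos":[2.1,-5.6,0.6],"yaw":0},
  {"claw":-0.3,"delta_pos":[2.1,-5.6,0.6],"yaw":0},
  {"claw":-0.3,"delta_pos":[2.1,-5.6,0.6],"yaw":0},
])

```text
clock: 24.55
eef_pos: [494.4, -259.4, 328.9]
tcp_rot: [-3.141, 0.001, 3.039]
contact_force: [0.9, -0.6, -1.0]
opening: 0.65
grasp_force: 0.0
```

>>> apply_moves([
  {"claw":-0.3,"delta_pos":[1.8,-4.7,0.6],"yaw":0},
  {"claw":-0.3,"delta_pos":[0,0,0],"yaw":0.18},
  {"claw":-0.3,"delta_pos":[0,0,0],"yaw":0.18},
  {"claw":-0.3,"delta_pos":[0,0,0],"yaw":0.18},
  {"claw":-0.3,"delta_pos":[0,0,0],"yaw":0.18},
  {"claw":-0.3,"delta_pos":[0,0,0],"yaw":0.18},
  {"claw":-0.3,"delta_pos":[0,0,0],"yaw":0.18},
  {"claw":-0.3,"delta_pos":[0,0,0],"yaw":0.18},
])

```text
clock: 25.55
eef_pos: [472.7, -302.7, 322.9]
tcp_rot: [3.141, 0.0, 1.773]
contact_force: [-0.9, -0.1, -0.2]
opening: 0.65
grasp_force: 0.0
```

>>> apply_moves([
  {"claw":-0.3,"delta_pos":[0,0,0],"yaw":0.1},
  {"claw":-0.3,"delta_pos":[0,0,0],"yaw":0},
])

```text
clock: 25.8
eef_pos: [472.8, -302.7, 322.9]
tcp_rot: [3.141, 0.0, 1.68]
contact_force: [0.2, 0.3, -0.3]
opening: 0.653
grasp_force: 0.0
```

```bash
cat > capw.py <<'E'
from h import *
from go import plan
f=cam('wrist'); cv2.imwrite('pics/w5.png',f['img'])
vv,uu=np.mgrid[0:480,0:640]; uv=np.c_[uu.ravel(),vv.ravel()]; z=f['z_map'].ravel(); P=depthpts(f,uv)
near=(np.hypot(P[:,0]-472.7,P[:,1]+304)<80)&(z>0)
b=P[near&(abs(P[:,2]-51)<3)][:,:2].astype(np.float32); rc=cv2.minAreaRect(b); print('bar',len(b),rc)
t=P[near&(abs(P[:,2]-29)<3)][:,:2].astype(np.float32); print('plate',len(t),cv2.minEnclosingCircle(t))
(x,y),(w,h),a=rc; a=a if w>h else a+90; print('axis',a%180); plan(x,y,203,a,180)
E
python3 capw.py
```

```text
bar 2338 ((473.9293518066406, -305.2026672363281), (15.75661849975586, 55.67652893066406), 5.756795883178711)
plate 9567 ((473.7666015625, -305.5328369140625), 41.16704177856445)
axis 95.75679588317871
t=25.85 p=[ 472.9 -302.6  322.8] dtool cm=(-0.27,0.08,11.98) yaw=0.010 q6=-0.68
```

View pics/w5.png

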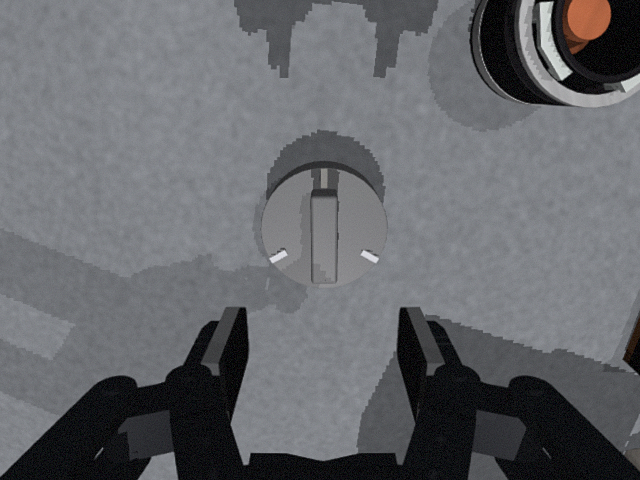

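The wrist view shows the cap at (324,228), its bar vertical and its ribs at (323,178), (277,257) and (370,257). The cap's x axis is therefore at 96°, almost the angle needed for insertion (98.7°).

>>> apply_moves([
  {"claw":-0.3,"delta_pos":[-0.3,0.1,5],"yaw":0},
  {"claw":-0.3,"delta_pos":[0,0,5],"yaw":0},
  {"claw":-0.3,"delta_pos":[0,0,1.9],"yaw":0},
  {"claw":-0.3,"delta_pos":[0,0,0],"yaw":0},
  {"claw":1,"delta_pos":[0,0,0],"yaw":0},
  {"claw":1,"delta_pos":[0,0,0],"yaw":0},
  {"claw":1,"delta_pos":[0,0,0],"yaw":0},
  {"claw":1,"delta_pos":[0,0,0],"yaw":0},
], grip_force=90)

```text
clock: 26.85
eef_pos: [475.2, -305.5, 205.6]
tcp_rot: [3.14, 0.002, 1.68]
contact_force: [-1.4, 1.2, 9.0]
opening: 0.164
grasp_force: 88.5
```

```bash
python3 go.py 641.5 176.6 325 98.7 180
```

```text
t=26.85 p=[ 475.2 -305.5  205.6] dtool cm=(46.11,21.79,-11.94) yaw=-0.043 q6=-0.68
```

>>> apply_moves([
  {"claw":1,"delta_pos":[0,0,-4],"yaw":-0.04},
  {"claw":1,"delta_pos":[0,0,-4],"yaw":0},
  {"claw":1,"delta_pos":[0,0,-4],"yaw":0},
  {"claw":1,"delta_pos":[0,0,0],"yaw":0},
])

```text
clock: 27.35
eef_pos: [475.6, -305.8, 327.8]
tcp_rot: [3.136, 0.005, 1.72]
contact_force: [0.8, -0.7, -1.1]
opening: 0.165
grasp_force: 88.4
```

```bash
python3 go.py 641.7 176.8 325 98.7 180
```

```text
t=27.35 p=[ 475.6 -305.8  327.8] dtool cm=(45.25,23.60,0.28) yaw=-0.003 q6=-0.72
```

>>> apply_moves([
  {"claw":1,"delta_pos":[5,2.6,0],"yaw":0},
  {"claw":1,"delta_pos":[5,2.6,0],"yaw":0},
  {"claw":1,"delta_pos":[5,2.6,0],"yaw":0},
  {"claw":1,"delta_pos":[5,2.6,0],"yaw":0},
  {"claw":1,"delta_pos":[5,2.6,0],"yaw":0},
  {"claw":1,"delta_pos":[5,2.6,0],"yaw":0},
  {"claw":1,"delta_pos":[5,2.6,0],"yaw":0},
  {"claw":1,"delta_pos":[5,2.6,0],"yaw":0},
])

```text
clock: 28.35
eef_pos: [620.9, 123.1, 323.1]
tcp_rot: [-3.141, 0.0, 1.72]
contact_force: [0.4, 0.1, -0.7]
opening: 0.159
grasp_force: 88.3
```

>>> apply_moves([
  {"claw":1,"delta_pos":[5.2,2.8,0],"yaw":0},
  {"claw":1,"delta_pos":[0,0,0],"yaw":0},
  {"claw":1,"delta_pos":[0,0,0],"yaw":0},
  {"claw":1,"delta_pos":[0,0,0],"yaw":0},
])

```text
clock: 28.85
eef_pos: [640.4, 175.6, 323.4]
tcp_rot: [-3.141, 0.0, 1.719]
contact_force: [-0.7, 0.0, -1.5]
opening: 0.163
grasp_force: 88.3
```

```bash
python3 go.py 641.7 176.8 284 98.7 180; python3 - <<'E'
from h import *
f=cam('wrist'); cv2.imwrite('pics/w6.png',f['img'])
vv,uu=np.mgrid[0:480,0:640]; uv=np.c_[uu.ravel(),vv.ravel()]; P=depthpts(f,uv); z=f['z_map'].ravel()
s=r.sense(); zt=s['eef_pos'][2]-205.6+29
for n,zz in (('cap plate',zt),):
    k=(z>0)&(abs(P[:,2]-zz)<4)&(np.hypot(P[:,0]-642,P[:,1]-177)<60); t=P[k][:,:2].astype(np.float32)
    if k.sum()>50: print(n,zz,k.sum(),np.median(P[k,2]),cv2.minEnclosingCircle(t))
f=cam('top'); vv,uu=np.mgrid[150:360,140:520]; P=depthpts(f,np.c_[uu.ravel(),vv.ravel()]); print('jar?',((P[:,2]>34)&(P[:,2]<44)&(np.hypot(P[:,0]-606,P[:,1]-1)<30)).sum())
E
```

```text
t=28.85 p=[640.4 175.6 323.4] dtool cm=(0.10,0.14,3.94) yaw=-0.004 q6=0.12
cap plate 146.96561985015788 17703 146.97166263609006 ((639.888916015625, 176.0169219970703), 41.280853271484375)
jar? 266
```

View pics/w6.png

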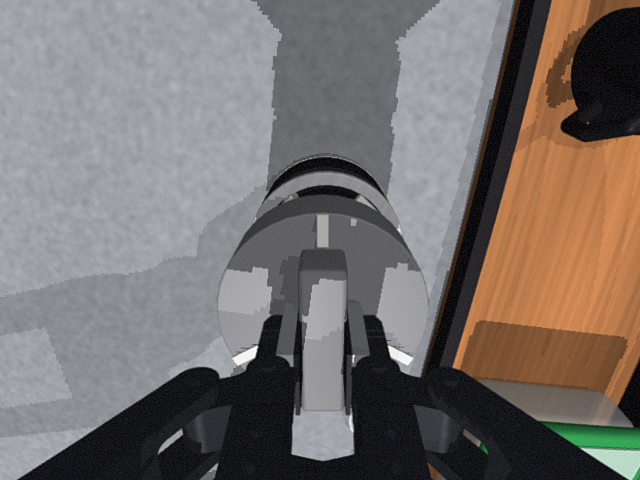

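The cap is held level above the neck, with the bar at column 323 and the ribs placed symmetrically.

>>> apply_moves([
  {"claw":1,"delta_pos":[0.1,0.15,1.5],"yaw":0},
  {"claw":1,"delta_pos":[0,0,1.5],"yaw":0},
  {"claw":1,"delta_pos":[0,0,0.5],"yaw":0},
  {"claw":1,"delta_pos":[0,0,0.3],"yaw":0},
  {"claw":1,"delta_pos":[0,0,0.2],"yaw":0},
  {"claw":1,"delta_pos":[0,0,0.1],"yaw":0},
  {"claw":1,"delta_pos":[0,0,0],"yaw":0},
])

```text
clock: 29.82
eef_pos: [642.1, 178.0, 282.8]
tcp_rot: [-3.141, 0.0, 1.72]
contact_force: [-1.5, -1.4, -0.9]
opening: 0.163
grasp_force: 88.5
```

>>> apply_moves([
  {"claw":1,"delta_pos":[0,0,0.3],"yaw":0},
  {"claw":1,"delta_pos":[0,0,0.2],"yaw":0},
  {"claw":1,"delta_pos":[0,0,0],"yaw":0},
])

```text
clock: 30.2
eef_pos: [642.1, 178.0, 277.8]
tcp_rot: [-3.141, 0.0, 1.72]
contact_force: [-3.8, -2.7, 2.9]
opening: 0.166
grasp_force: 89.0
```

>>> apply_moves([
  {"claw":1,"delta_pos":[-0.05,-0.08,0.2],"yaw":0},
  {"claw":1,"delta_pos":[0,0,0.3],"yaw":0},
  {"claw":1,"delta_pos":[0,0,0.3],"yaw":0},
  {"claw":1,"delta_pos":[0,0,0.2],"yaw":0},
  {"claw":1,"delta_pos":[0,0,0],"yaw":0},
])

```text
clock: 30.82
eef_pos: [641.9, 177.8, 268.8]
tcp_rot: [3.14, -0.001, 1.72]
contact_force: [-4.5, -2.1, 11.0]
opening: 0.168
grasp_force: 89.9
```

>>> apply_moves([
  {"claw":1,"delta_pos":[-0.05,-0.1,0.1],"yaw":0},
  {"claw":1,"delta_pos":[0,0,0],"yaw":0.08},
  {"claw":1,"delta_pos":[0,0,0],"yaw":0.1},
  {"claw":1,"delta_pos":[0,0,0],"yaw":0.1},
  {"claw":1,"delta_pos":[0,0,0],"yaw":0},
])

```text
clock: 31.45
eef_pos: [641.7, 176.9, 268.6]
tcp_rot: [3.138, -0.001, 1.439]
contact_force: [-2.4, -3.4, 12.6]
opening: 0.168
grasp_force: 90.2
```

>>> apply_moves([
  {"claw":1,"delta_pos":[0,0,0],"yaw":0.12},
  {"claw":1,"delta_pos":[0,0,0],"yaw":0.12},
  {"claw":1,"delta_pos":[0,0,0],"yaw":0.12},
  {"claw":1,"delta_pos":[0,0,0],"yaw":0.12},
  {"claw":1,"delta_pos":[0,0,0],"yaw":0.12},
  {"claw":1,"delta_pos":[0,0,0],"yaw":0.12},
  {"claw":1,"delta_pos":[0,0,0],"yaw":0.05},
  {"claw":1,"delta_pos":[0,0,0],"yaw":0},
])

```text
clock: 32.45
eef_pos: [641.5, 177.3, 268.6]
tcp_rot: [3.14, -0.003, 0.669]
contact_force: [-2.4, -0.9, 12.6]
opening: 0.163
grasp_force: 90.3
```

```bash
python3 - <<'E'
from h import *
s=r.sense(); print(s['wrist_torque'],s['contact_force'],s['eef_pos'],np.degrees(s['tcp_rot'][2]))
f=cam('wrist'); cv2.imwrite('pics/w7.png',f['img'])
E
```

```text
[-0.28948484  0.60034288  0.08242157] [-2.43587383 -0.94026529 12.64436124] [641.48838382 177.25860906 268.56728002] 38.35380154853282
```

View pics/w7.png

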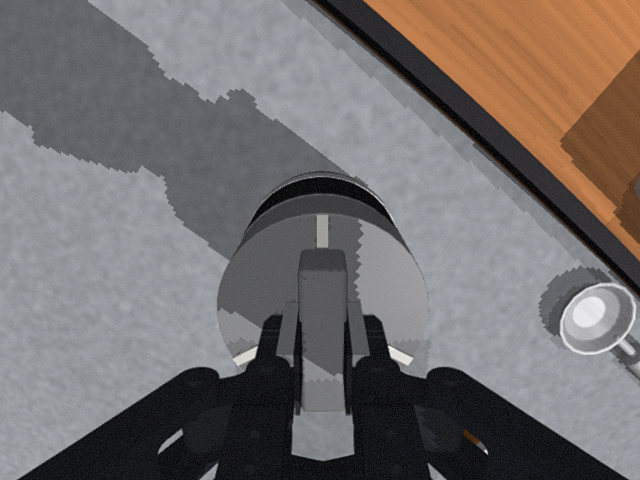

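The cap turned together with the fingers: the bar is at column 323, the angle is 38.4° and the neck lugs are at 38.7°. I'll ease the pressure off and release.

>>> apply_moves([
  {"claw":1,"delta_pos":[0,0,-0.3],"yaw":0},
  {"claw":1,"delta_pos":[0,0,-0.2],"yaw":0},
  {"claw":1,"delta_pos":[0,0,0],"yaw":0},
])

```text
clock: 32.88
eef_pos: [641.5, 177.2, 273.2]
tcp_rot: [3.14, -0.003, 0.67]
contact_force: [-2.2, -0.4, 9.0]
opening: 0.167
grasp_force: 89.7
```

>>> apply_moves([
  {"claw":-0.3,"delta_pos":[0,0,0],"yaw":0},
  {"claw":-0.3,"delta_pos":[0,0,0],"yaw":0},
  {"claw":-0.3,"delta_pos":[0,0,0],"yaw":0},
  {"claw":-0.3,"delta_pos":[0,0,-4],"yaw":0},
  {"claw":-0.3,"delta_pos":[0,0,-5],"yaw":0},
  {"claw":-0.3,"delta_pos":[0,0,-5],"yaw":0},
  {"claw":-0.3,"delta_pos":[0,0,0],"yaw":0},
  {"claw":-0.3,"delta_pos":[0,0,0],"yaw":0},
])

```text
clock: 33.88
eef_pos: [640.3, 176.8, 411.0]
tcp_rot: [-3.141, 0.0, 0.67]
contact_force: [0.3, -0.5, -1.0]
opening: 0.651
grasp_force: 0.0
```

```bash
python3 - <<'E'
from h import *
f=cam('wrist'); cv2.imwrite('pics/w8.png',f['img'])
vv,uu=np.mgrid[0:480,0:640]; uv=np.c_[uu.ravel(),vv.ravel()]; z=f['z_map'].ravel(); P=depthpts(f,uv)
near=(np.hypot(P[:,0]-641.7,P[:,1]-177)<45)&(z>0)
for n,zz in(('plate',100),('bar',122)):
    k=near&(abs(P[:,2]-zz)<6); print(n,k.sum(),'z',np.median(P[k,2]),cv2.minAreaRect(P[k][:,:2].astype(np.float32)),cv2.minEnclosingCircle(P[k][:,:2].astype(np.float32)))
k=near&(abs(P[:,2]-100)<6); A=np.c_[P[k][:,:2],np.ones(k.sum())]; print('tilt',np.linalg.lstsq(A,P[k,2],rcond=None)[0][:2])
E
```

```text
plate 8815 z 100.24818501452756 ((643.1781616210938, 177.52783203125), (81.78490447998047, 81.64811706542969), 65.48089599609375) ((643.049072265625, 177.40884399414062), 41.24982452392578)
bar 2161 z 122.07566586854512 ((643.345947265625, 177.4000701904297), (55.89033126831055, 16.017414093017578), 37.8866081237793) ((643.234130859375, 177.497314453125), 28.465518951416016)
tilt [-0.00118908 -0.00095271]
```

View pics/w8.png

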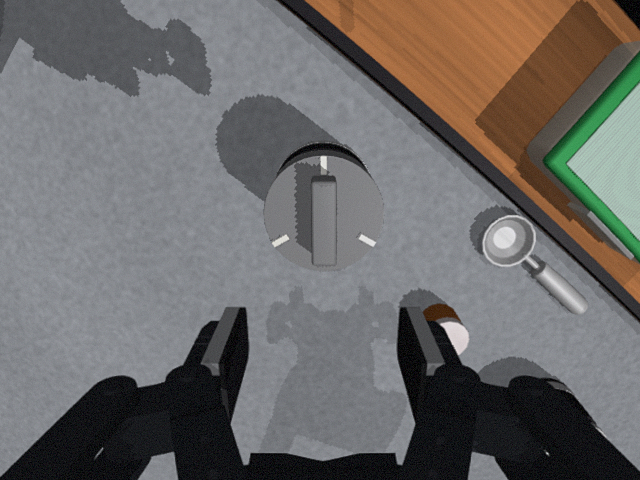

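The cap is level, with its plate at 100.2 mm, so the rim is at 71 mm. Its angle of 38° is in line with the neck lugs, so it is locked. Next is a final check for strays before handing in.

```bash
python3 look.py | grep -v mouthL; python3 - <<'E'
from h import *
f=cam('side'); H,S,V=hsv(f)
for c in blobs((V>200)&(S<40),40,600):
    m=c.reshape(-1,2).mean(0); p=depthpts(f,[m])[0]
    if -400<p[1]<400 and 300<p[0]<650: print('side white',m.round(),p.round())
print(r.sense()['clock'],r.sense()['contact_force'])
E
```

```text
table [[262.0, 23.0, 4.0], [249.0, 441.0, 2.0]]
copper [392. 240.] [ 606.3 -171.    29.3   25.6   33.3] [ 594. -161.   68.]
mouthR 296 rect [ 595.5 -169.6   67.5   65.3   58.9] circ [ 593.6 -169.2] z 84.3
captop 0
bar 0
jar 266 rect [605.8   1.5  38.8  39.9  43.9] circ [605.5   0.9] z 38.8
33.975
34.025 [-0.55475044 -0.01962459  0.28245135]
```

```bash
python3 -c "
from rig import r
print(r.sign_off())"
```

```text
the job is handed in; nothing more can be done
None
```

The job is handed in: all five loose tablets are in the tablets' canister, the loose capsule is in the capsule canister, and the cap is locked on (rim measured at 71 mm, level, in line with the neck lugs), with the spoon and jam jar not touched.

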